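# Sweep the loose nuts into the parts pen

## Robot

A 6-joint arm with a two-finger parallel gripper is mounted at the origin on the work surface. World frame = base frame: x ahead of the robot, y to its left, z up, the work surface at z = 0. Lengths are in m, angles in rad, forces in N, time in s.
With the tool pointing down it reaches from about 0.425 to 1.125 m from the base axis. Payload 14.9 kg.
Tool frame: the origin (TCP) lies at the very end of the fingers, on their centre line; the grasp point (between the pads) lies 19 mm behind it; z points along the fingers, y is the direction in which the jaws open and shut (so a half turn about z gives the same grasp; the last joint's range is limited). The gripper opens to 91 mm and grips with 3 to 60 N. Pads are 32 mm wide; open, the fingers measure 118 mm over their backs; the gripper's body (76 mm by 178 mm) begins 60 mm behind the grasp point.
Start: joints at [-1.345, 0.379, 1.734, -0, 1.028, -0.033], TCP at [0.179, -0.677, 0.184] pointing down, gripper open.
Joint ranges: [-2.77, 2.77], [-0.74, 2.19], [0, 2.66], [-1.06, 4.2], [0.31, 2.87], [-3.08, 3.08]. Speed limits (rad/s): [1.89, 1.89, 2.39, 3.14, 3.14, 3.14].

## Interface

Orientations are given as a 3x3 rotation matrix whose columns are the frame's x, y, z axes.
In Python, from bench import telemetry, capture, job, search_frame, masks_of gives the robot as it stands.
- The arm moves only by the tool carry_out, never from a script. Its argument "targets" is text: rows parted by semicolons, each of 7 numbers parted by spaces: the shift along the tool's x, y, z in mm, then the turn, a rotation vector about the tool's x, y, z in degrees, then the opening, from -1 (shut) to 1 (fully open). A call has 1 to 20 rows; each row shifts and turns the commanded pose from where the row before left it, along the tool's axes as they then stand; what a row does not reach is not made up. A row lasts 1/8 s, in which the tool goes at most 62.5 mm and 10.7 degrees, less where a joint would pass 70% of its speed; a pose out of reach is approached as far as the arm can. A call is refused whole if a number of a shift passes 62.5 or a number of a turn 10.7, either way. A call with a gripper value outside its range is refused whole. The fingers move at their own pace and stop on an object; "force" is the grip in N (left out, the last holds). Time passes only in rows, so rows that do not move let the fingers close. It gives the time, the measured TCP pose, the force and the opening at its end, in the units of the state.
- telemetry.observe(): the state, without advancing time (a new reading comes with each control period).
- capture(name): name is "scene" or "top"; returns a dict with "frame" (480x640x3 uint8, red, green, blue), "fov_y" (degrees; the focal length in pixels is half the picture's height over the tangent of half this angle, whatever the lens; pixels are square), "cx", "cy" (the principal point, pixels), "rvec" (rotation vector, rad) and "tvec" (3), from world to camera coordinates, as OpenCV has them. Camera axes: x right, y down, z forward; pixel columns grow to the right and rows downward; lengths in m; the calibration is good to about 2 mm. A picture is of the moment at which its call begins. There is no depth.
- job.finish_job(): hands the job in, once; it reports no verdict.
Trained networks look in the newest picture that a camera, given by its name, has taken for a name from the list of things; names that differ only in an ending like _2 or _b are one class to them, and where a whole thing is asked for, a point or a joint stands for the part that bears it (a point fixed in the world has none). Each returns a list of dicts, best first, with "confidence" (0 to 1); they miss things now and then, are a little off and sometimes report something else, mostly with a low value. They report only what shows in the picture. A call takes as long as a camera call. They do not tell look-alikes from the thing itself.
- search_frame(camera, query): "point" ([x, y, z] in m, in world coordinates, good to about 4 mm: the middle of the surface that is visible of it).
- masks_of(camera, query): "region" (480x640 bool, what is visible of it).
The state is a dict: "time_s": time; "joint_positions": joint angles; "joint_vel": joint speeds; "tau": joint torques, N m; "ee_pos": TCP position; "tool_rot": TCP orientation; "ft_force": force on the tool from outside, world axes, zero at the start; "torque": the same for the moment, N m; "grip_width": finger opening in m.
Only numpy, scipy, OpenCV 4.12 (cv2) and the standard library are available. Lean on these libraries where they do the work, as an engineer would, in place of code of your own. Each camera call takes 0.05 s, during which the arm holds its last target.

## Task

Sweep the three loose steel hex nuts along the bench, through the open side of the red parts pen, until all three lie completely inside it. Only push them with the fingers: do not pick them up or lift them over its walls. The brass bush standing among them stays on the bench where it is, and so do the tools and the spray can.

Things in the scene. Friction and masses are not known exactly. Their poses are not given: they have to be found in the camera images.
- nut1: loose dark-steel hex nut lying flat on the bench, 30 mm across flats, 35 mm across corners, 16 mm high, black bore on top; origin at the centre of its underside, z up, flats face its +/-x. About 65 g; slides on the bench
- nut2: loose dark-steel hex nut lying flat on the bench, 30 mm across flats, 35 mm across corners, 16 mm high, black bore on top; origin at the centre of its underside, z up, flats face its +/-x. About 65 g; slides on the bench
- nut3: loose dark-steel hex nut lying flat on the bench, 30 mm across flats, 35 mm across corners, 16 mm high, black bore on top; origin at the centre of its underside, z up, flats face its +/-x. About 65 g; slides on the bench
- pen: red sheet-metal parts pen fixed to the bench: three upright walls 30 mm high and 4 mm thick round a red floor that is level with the bench (no step). Inside 100 mm deep (x) by 140 mm wide (y). Origin at the centre of the floor, on the bench; the wall-less open side is at its x = -50 mm, facing its -x (roughly towards the robot); the back wall's inner face is at x = +50 mm, the side walls' at y = +/-70 mm
- bush: brass bush (short tube) standing on end among the nuts, 28 mm outside diameter, 18 mm bore, 30 mm high, loose; origin at the centre of its underside. To be left alone
- spray_can: loose spray can standing upright, 56 mm diameter, 180 mm high, white with a red band and red cap; origin at the centre of its underside. To be left alone
- hammer: loose hammer lying flat, dark wooden handle towards its -x, steel head at +x, 260 mm long, head 85 mm across; origin under the middle of its length. To be left alone
- screwdriver: loose screwdriver with black handle (towards its -x), lying along its x, 200 mm long; origin under the middle of its length. To be left alone
- socket: loose steel wrench socket standing on end, 30 mm diameter, 42 mm high; origin at the centre of its underside. To be left alone
- wire_brush: loose wire brush with red handle and brass bristles, lying bristles down along its x, 235 mm long, 26 mm wide, 34 mm high; origin under its middle. To be left alone
Not all that is in view belongs to the job. There is more than one size of the pen; the job needs the larger.

How it is judged:
By the outcome, as a careful person would: the job done as asked, in the order asked, and still so for the second after the job is handed in, with the robot touching nothing.
It also fails if it takes over 72 s, if anything falls off the work surface, if the arm or the gripper's body presses on something with over 40 N, if the wrist force passes 120 N, or if a joint passes its speed limit or range.

## Working session

There is one attempt and no reset: what is moved stays moved. The work goes in short steps, Python scripts to look and compute and a tool call to move; the robot and the scene stay as the last step left them, time stands still between calls to the robot, and variables do not carry over. Pictures are saved under pics/ and viewed, and the job is handed in when it is done.

Besides the shell and the picture viewer there is one more tool, called after "Emit:" as a command line: name --argument value ..., lists and objects as JSON in quotes. carry_out: Moves the arm, as the interface text tells. Its arguments: {"type":"object","properties":{"targets":{"type":"string"},"force":{"type":"number"}},"required":["targets"]}

```bash
ls; mkdir -p pics; python3 - <<'E'
from bench import telemetry, capture, job, search_frame, masks_of
import cv2,numpy as np
s=telemetry.observe();print(s)
for n in ["scene","top"]:
    c=capture(n);cv2.imwrite(f"pics/{n}0.png",c["frame"][:,:,::-1])
    print(n,c["fov_y"],c["cx"],c["cy"],c["rvec"],c["tvec"])
    for q in ["nut1","pen","bush","spray_can","hammer","screwdriver","socket","wire_brush"]:
        print(q,[(np.round(d["point"],3).tolist(),round(d["confidence"],2)) for d in search_frame(n,q)])
E
```

```text
pics
{'time_s': 0.0, 'joint_positions': array([-1.34527972e+00,  3.79396398e-01,  1.73478222e+00, -4.41444510e-05,
        1.02851777e+00, -3.32754632e-02]), 'joint_vel': array([ 0.00093485,  0.00043312, -0.00181137,  0.00075225,  0.00028679,
        0.0021767 ]), 'tau': array([ 3.48720700e-03, -7.63714600e+01, -4.34366870e+01,  6.52096770e-02,
        4.25118743e-02, -9.66166795e-05]), 'ee_pos': array([ 0.17904187, -0.6762651 ,  0.18359607]), 'tool_rot': array([[ 9.66693971e-01,  2.55934924e-01, -2.83658620e-04],
       [ 2.55935081e-01, -9.66693382e-01,  1.06732632e-03],
       [-1.04483017e-06, -1.10437611e-03, -9.99999390e-01]]), 'ft_force': array([ 0.39503935, -0.14814978,  0.52200314]), 'torque': array([-0.06699862, -0.02061589,  0.04667624]), 'grip_width': 0.09096405339968346}
scene 56.49924169861118 319.183535824899 239.28824962426793 [ 0.63885379  2.54000051 -1.24647132] [ 0.45332996 -0.13346886  1.21791474]
nut1 [([0.481, 0.184, 0.012], 0.7), ([0.451, -0.033, 0.017], 0.67), ([0.519, 0.386, 0.02], 0.28)]
pen [([0.3, 0.169, 0.001], 0.74)]
bush [([0.46, 0.084, 0.021], 0.64)]
s
[... 302 characters left out ...]
9187780686 233.67876335925223 [ 2.13110198 -2.11626922  0.17237145] [0.00925203 0.516879   1.00162129]
nut1 [([0.478, -0.185, 0.016], 0.72), ([0.474, 0.179, 0.017], 0.66), ([0.453, -0.045, 0.016], 0.61), ([0.67, -0.377, 0.03], 0.35)]
pen [([0.48, -0.186, 0.016], 0.74), ([0.628, -0.056, 0.001], 0.68), ([0.303, 0.173, -0.004], 0.67)]
bush [([0.453, 0.077, 0.029], 0.7), ([0.704, 0.25, 0.134], 0.22)]
spray_can [([0.707, 0.248, 0.134], 0.75), ([0.451, -0.046, 0.017], 0.26)]
hammer [([0.493, 0.379, 0.023], 0.62)]
screwdriver [([0.387, -0.325, 0.022], 0.81)]
socket [([0.63, -0.238, 0.037], 0.68), ([0.459, 0.076, 0.03], 0.64)]
wire_brush [([0.67, -0.373, 0.032], 0.92), ([0.477, 0.177, 0.016], 0.56)]
```

View pics/top0.png

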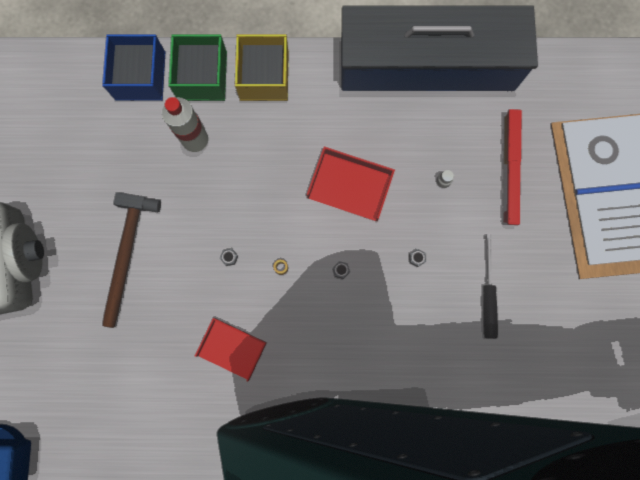

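View pics/scene0.png

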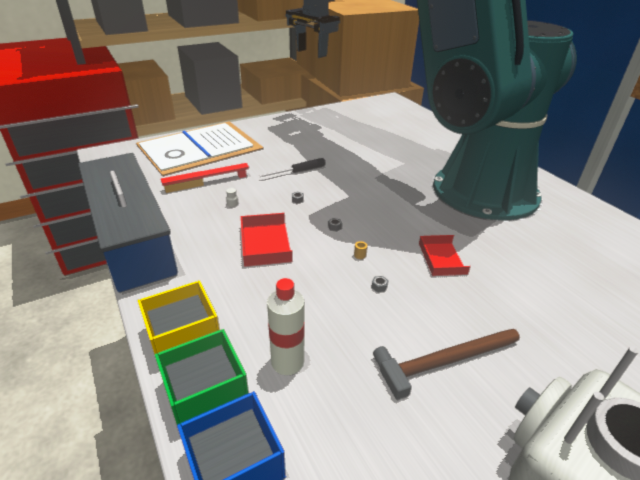

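```bash
cat > h.py <<'E'
from bench import telemetry, capture, job, search_frame, masks_of
import cv2,numpy as np
def K(c):
    f=240/np.tan(np.radians(c["fov_y"])/2);return np.array([[f,0,c["cx"]],[0,f,c["cy"]],[0,0,1.]])
def px2w(c,uv,z):
    R=cv2.Rodrigues(np.array(c["rvec"]))[0];t=np.array(c["tvec"])
    C=-R.T@t
    uv=np.atleast_2d(uv);d=(np.c_[uv,np.ones(len(uv))]@np.linalg.inv(K(c)).T)@R
    return C+d*((z-C[2])/d[:,2])[:,None]
def w2px(c,P):
    return cv2.projectPoints(np.atleast_2d(np.array(P,float)),np.array(c["rvec"]),np.array(c["tvec"]),K(c),None)[0][:,0]
def penpts(x,y,a):
    p=np.array([[-.05,-.07],[.05,-.07],[.05,.07],[-.05,.07]]);R=np.array([[np.cos(a),-np.sin(a)],[np.sin(a),np.cos(a)]])
    return p@R.T+[x,y]
E
python3 - <<'E'
from h import *
for n in ["top","scene"]:
    c=capture(n)
    im=c["frame"][:,:,::-1].copy()
    x0,y0,x1,y1=(200,130,460,300) if n=="top" else (220,180,420,310)
    cr=cv2.resize(im[y0:y1,x0:x1],None,fx=3,fy=3,interpolation=cv2.INTER_CUBIC)
    cv2.imwrite(f"pics/{n}z.png",cr)
    # nuts
    for q in ["nut1","bush"]:
        for d in masks_of(n,q):
            m=d["region"];ys,xs=np.nonzero(m)
            (u,v),r=cv2.minEnclosingCircle(np.c_[xs,ys].astype(np.float32))
            cen=[(xs.min()+xs.max())/2,(ys.min()+ys.max())/2]
            print(n,q,round(d["confidence"],2),len(xs),cen,np.round(px2w(c,[xs.mean(),ys.mean()],0.012),3))
E
```

```text
top nut1 0.62 213 [np.float64(417.5), np.float64(257.5)] [[ 0.477 -0.188  0.012]]
top nut1 0.57 207 [np.float64(340.5), np.float64(269.0)] [[ 0.453 -0.039  0.012]]
top nut1 0.55 253 [np.float64(229.0), np.float64(256.5)] [[0.476 0.179 0.012]]
scene nut1 0.72 160 [np.float64(335.5), np.float64(224.5)] [[ 0.455 -0.033  0.012]]
scene nut1 0.69 95 [np.float64(297.5), np.float64(197.5)] [[ 0.481 -0.182  0.012]]
scene nut1 0.62 185 [np.float64(379.5), np.float64(283.5)] [[0.48  0.182 0.012]]
scene bush 0.63 184 [np.float64(360.5), np.float64(250.0)] [[0.455 0.073 0.012]]
```

View pics/topz.png

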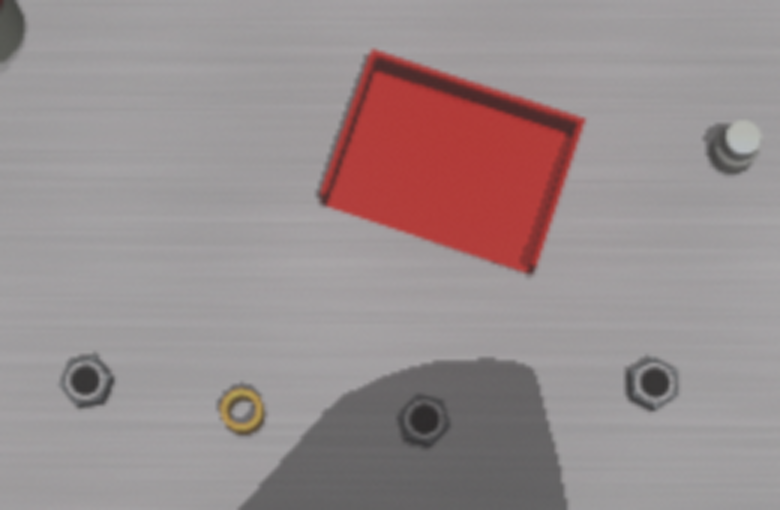

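View pics/scenez.png

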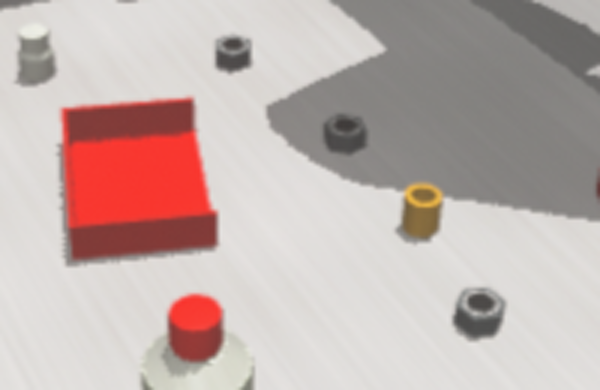

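```bash
python3 - <<'E'
from h import *
from scipy.optimize import least_squares
c=capture("top")
uv=np.array([[527,268],[572,134],[376,70],[327,204]])/3+[200,130]-0.33
w=px2w(c,uv,0)[:,:2];print(w.round(3))
r=least_squares(lambda p:(penpts(*p)-w).ravel(),[.63,-.06,-.3]);print(r.x.round(4),r.fun.round(4))
for u in [[(87,380),(424,419),(654,383)]]:
    print(px2w(c,np.array(u)/3+[200,130]-.33,0.016).round(4))
print(px2w(c,np.array((242,408))/3+[200,130]-.33,0.03).round(4))
im=c["frame"][:,:,::-1].copy()
E
```

```text
[[ 0.555 -0.109]
 [ 0.647 -0.14 ]
 [ 0.692 -0.008]
 [ 0.598  0.024]]
[ 0.623  -0.058  -0.3221] [-0.0017  0.      0.001  -0.0004  0.001   0.0005 -0.0003 -0.0002]
[[ 0.4764  0.1782  0.016 ]
 [ 0.4525 -0.0398  0.016 ]
 [ 0.4768 -0.1879  0.016 ]]
[[0.4572 0.0764 0.03  ]]
```

```bash
cat >> h.py <<'E'
PEN=(0.623,-0.058,-0.3221)
def pw(x,y):
    a=PEN[2];return np.array([PEN[0]+x*np.cos(a)-y*np.sin(a),PEN[1]+x*np.sin(a)+y*np.cos(a)])
def wp(x,y):
    a=PEN[2];x-=PEN[0];y-=PEN[1];return np.array([x*np.cos(a)+y*np.sin(a),-x*np.sin(a)+y*np.cos(a)])
def state():
    s=telemetry.observe();R=s["tool_rot"];p=s["ee_pos"]
    psi=np.degrees(np.arctan2(R[1,0],R[0,0]))
    print("t",round(s["time_s"],2),"p",p.round(4),"psi",round(psi,2),"tilt",R[:,2].round(4),"F",s["ft_force"].round(1),"w",round(s["grip_width"],4),"pen",wp(p[0],p[1]).round(4));return p,R,psi
def go(xy,z,psi_t,cur=None):
    """shift (mm) in tool axes now, tool-z turn(deg)"""
    p,R,psi=state()
    d=R.T@(np.array([xy[0],xy[1],z])-p)*1000
    dp=(psi_t-psi+180)%360-180
    a=np.radians(psi_t);R2=np.array([[np.cos(a),np.sin(a),0],[np.sin(a),-np.cos(a),0],[0,0,-1]])
    d2=R2.T@(np.array([xy[0],xy[1],z])-p)*1000
    print(" shift now",d.round(1)," turn z",round(-dp,2)," shift after turn",d2.round(1))
E
python3 -c "
from h import *
go((.4525,-.040),.10,83.1)"
```

```text
t 1.25 p [ 0.1791 -0.6767  0.1842] psi 14.83 tilt [ 0.  0. -1.] F [0.5 0.9 0.6] w 0.0918 pen [-0.2252 -0.7274]
 shift now [ 427.2 -545.5   84.2]  turn z -68.27  shift after turn [664.9 194.9  84.2]
```

Emit:
carry_out --targets "30.7 -31 0 0 0 0 1;30.7 -31 0 0 0 0 1;30.7 -31 0 0 0 0 1;30.7 -31 0 0 0 0 1;30.7 -31 0 0 0 0 1;30.7 -31 0 0 0 0 1;30.7 -31 0 0 0 0 1;30.7 -31 0 0 0 0 1;22.7 -37 0 0 0 0 1;22.7 -37 0 0 0 0 1;22.7 -37 0 0 0 0 1;22.7 -37 0 0 0 0 1;22.7 -37 0 0 0 0 1;22.7 -37 0 0 0 0 1;22.7 -37 0 0 0 0 1;22.7 -37 0 0 0 0 1;0 0 0 0 0 0 1" --force 5

```text
time_s: 3.38
ee_pos: [0.4534, -0.0395, 0.1844]
tool_rot: [[0.966, 0.259, 0.0], [0.259, -0.966, 0.0], [0.0, -0.0, -1.0]]
ft_force: [-0.1, 0.4, -0.3]
grip_width: 0.0913
```

Emit:
carry_out --targets "0 0 0 0 0 -10 1;0 0 0 0 0 -10 1;0 0 0 0 0 -10 1;0 0 0 0 0 -10 1;0 0 0 0 0 -10 1;0 0 0 0 0 -10 1;0 0 0 0 0 -8.3 1;0 0 0 0 0 0 1;0 0 0 0 0 0 1"

```text
time_s: 4.5
ee_pos: [0.4528, -0.0418, 0.1843]
tool_rot: [[0.123, 0.992, 0.0], [0.992, -0.123, -0.0], [-0.0, 0.0, -1.0]]
ft_force: [-0.0, -0.0, -0.0]
grip_width: 0.0913
```

```bash
python3 -c "
from h import *
go((.4525,-.040),.005,83.1)"
```

```text
t 4.5 p [ 0.4528 -0.0418  0.1843] psi 82.92 tilt [ 0. -0. -1.] F [-0. -0. -0.] w 0.0913 pen [-0.1666 -0.0385]
 shift now [  1.8  -0.5 179.3]  turn z -0.18  shift after turn [  1.8  -0.5 179.3]
```

Emit:
carry_out --targets "3 0 30 0 0 0 1;0 0 40 0 0 0 1;0 0 40 0 0 0 1;0 0 35 0 0 0 1;0 0 24 0 0 0 1;0 0 10 0 0 0 1;0 0 0 0 0 0 -0.08;0 0 0 0 0 0 -0.08;0 0 0 0 0 0 -0.08;0 0 0 0 0 0 -0.08" --force 5

```text
time_s: 5.75
ee_pos: [0.4536, -0.0385, 0.0058]
tool_rot: [[0.12, 0.993, 0.001], [0.993, -0.12, -0.0], [0.0, 0.001, -1.0]]
ft_force: [0.3, 0.1, 0.9]
grip_width: 0.0543
```

```bash
python3 - <<'E'
from h import *
go(pw(0.0,0.0),.005,83.1)
c=capture("scene");im=c["frame"][:,:,::-1]
cv2.imwrite("pics/s1.png",cv2.resize(im[150:310,220:420],None,fx=3.5,fy=3.5))
E
```

```text
t 5.75 p [ 0.4536 -0.0385  0.0058] psi 83.12 tilt [ 9.e-04 -1.e-04 -1.e+00] F [0.3 0.1 0.9] w 0.0543 pen [-0.1668 -0.0352]
 shift now [  1.  170.5   0.9]  turn z 0.02  shift after turn [  1.  170.5   0.8]
```

View pics/s1.png

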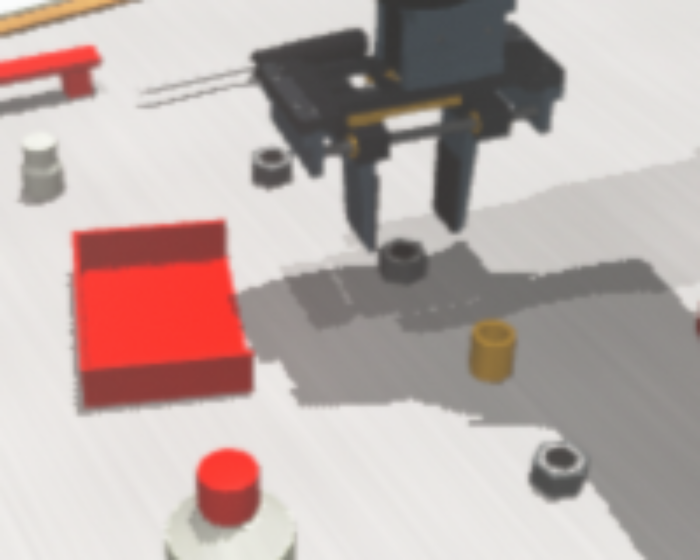

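```bash
python3 - <<'E'
from h import *
p,R,_=state()
for n in ["scene","top"]:
    c=capture(n)
    print(n,w2px(c,[p,[.4525,-.04,.008],p+R@[.016,.022,0],p+R@[-.016,.022,0],p+R@[.016,-.022,0],p+R@[-.016,-.022,0]]).round(1).tolist())
    if n=="scene": print(((w2px(c,[p,p+R@[.016,.027,0],p+R@[-.016,.027,0],p+R@[.016,-.027,0],p+R@[-.016,-.027,0]])-[220,150])*3.5).round().tolist())
    for d in masks_of(n,"nut1")+search_frame(n,"nut1"):
        if "region" in d:
            ys,xs=np.nonzero(d["region"]);print(xs.mean(),ys.mean(),len(xs),d["confidence"])
        else:print(d)
c=capture("top");cv2.imwrite("pics/t1.png",cv2.resize(c["frame"][130:300,200:460,::-1],None,fx=3,fy=3))
E
```

```text
t 5.8 p [ 0.4535 -0.0385  0.0056] psi 83.12 tilt [ 7.e-04 -1.e-04 -1.e+00] F [ 0.2 -0.   0.1] w 0.0502 pen [-0.1669 -0.0352]
scene [[335.1, 225.5], [335.2, 224.2], [329.2, 231.1], [324.0, 223.6], [346.3, 227.3], [340.8, 220.0]]
[[403.0, 264.0], [375.0, 285.0], [357.0, 259.0], [449.0, 269.0], [429.0, 244.0]]
334.78231292517006 224.91836734693877 147 0.65
379.7251184834123 283.6303317535545 211 0.63
297.91818181818184 197.42727272727274 110 0.5
{'point': [0.4804, -0.1808, 0.0119], 'confidence': 0.68}
{'point': [0.4802, 0.187, 0.0149], 'confidence': 0.48}
{'point': [0.4519, -0.035, 0.016], 'confidence': 0.46}
top [[340.2, 269.4], [341.0, 269.8], [333.4, 257.3], [349.7, 259.3], [330.6, 279.6], [347.0, 281.6]]
228.65217391304347 256.6217391304348 230 0.62
416.9189189189189 257.76126126126127 222 0.5
{'point': [0.4774, -0.1884, 0.0156], 'confidence': 0.74}
{'point': [0.4758, 0.1795, 0.0188], 'confidence': 0.73}
```

View pics/t1.png

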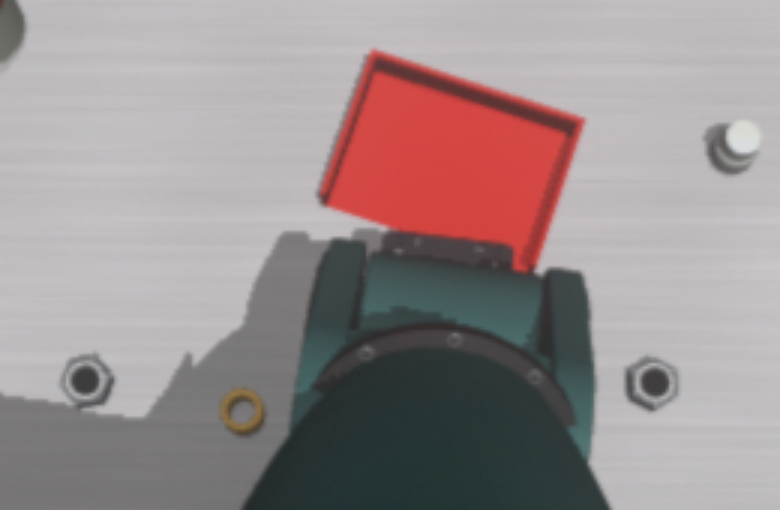

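```bash
python3 - <<'E'
from h import *
c=capture("scene");im=c["frame"][170:270,280:400,::-1]
cv2.imwrite("pics/s2.png",cv2.resize(im,None,fx=6,fy=6,interpolation=cv2.INTER_NEAREST)); state()
E
```

```text
t 6.2 p [ 0.4533 -0.0385  0.0052] psi 83.13 tilt [-0.  0. -1.] F [-0.6  0.5  0.8] w 0.0422 pen [-0.1672 -0.0353]
```

View pics/s2.png

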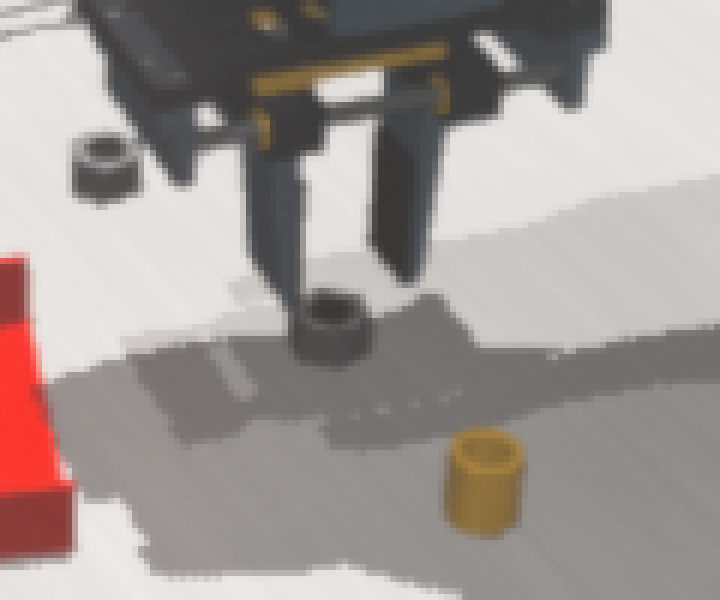

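```bash
python3 - <<'E'
from h import *
c=capture("scene")
p=np.array([0.17904187, -0.6762651 ,  0.18359607]);R=np.array([[.9667,.2559,0],[.2559,-.9667,0],[0,0,-1]])
pts=[p]+[p+R@[sx*.016,sy,z] for z in(0,-.02) for sy in(-.059,-.0455,.0455,.059) for sx in(-1,1)]
print(((w2px(c,pts)-[260,0])*5).round().tolist())
im=cv2.imread("pics/scene0.png")[0:80,260:370]
cv2.imwrite("pics/s0f.png",cv2.resize(im,None,fx=5,fy=5,interpolation=cv2.INTER_NEAREST))
E
```

```text
[[258.0, 311.0], [336.0, 327.0], [301.0, 337.0], [322.0, 323.0], [287.0, 332.0], [230.0, 292.0], [195.0, 301.0], [216.0, 288.0], [182.0, 296.0], [337.0, 296.0], [302.0, 305.0], [323.0, 291.0], [288.0, 300.0], [230.0, 262.0], [195.0, 270.0], [216.0, 257.0], [181.0, 266.0]]
```

View pics/s0f.png

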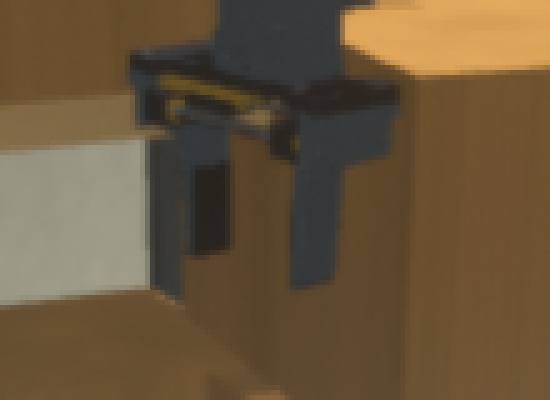

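The fingertips look about 20 mm higher in the picture than the reported TCP, so I'll probe downwards gently.

Emit:
carry_out --targets "0 0 1.5 0 0 0 -0.08;0 0 1.5 0 0 0 -0.08;0 0 1 0 0 0 -0.08;0 0 0 0 0 0 -0.08"

```text
time_s: 6.75
ee_pos: [0.4532, -0.0385, 0.0011]
tool_rot: [[0.12, 0.993, -0.0], [0.993, -0.12, 0.0], [-0.0, -0.0, -1.0]]
ft_force: [0.7, -0.4, 0.6]
grip_width: 0.0419
```

Emit:
carry_out --targets "0 0 1 0 0 0 -0.08;0 0 1 0 0 0 -0.08;0 0 0 0 0 0 -0.08"

```text
time_s: 7.12
ee_pos: [0.4532, -0.0385, -0.0008]
tool_rot: [[0.12, 0.993, -0.0], [0.993, -0.12, 0.0], [0.0, -0.0, -1.0]]
ft_force: [-0.8, -0.0, -0.1]
grip_width: 0.0418
```

Emit:
carry_out --targets "0 0 1 0 0 0 -0.08;0 0 1 0 0 0 -0.08;0 0 1 0 0 0 -0.08;0 0 0 0 0 0 -0.08"

```text
time_s: 7.62
ee_pos: [0.4532, -0.0385, -0.0039]
tool_rot: [[0.12, 0.993, -0.0], [0.993, -0.12, 0.0], [0.0, -0.0, -1.0]]
ft_force: [-0.0, -0.4, -0.4]
grip_width: 0.042
```

Emit:
carry_out --targets "0 0 2 0 0 0 -0.08;0 0 2 0 0 0 -0.08;0 0 2 0 0 0 -0.08;0 0 1 0 0 0 -0.08;0 0 0 0 0 0 -0.08"

```text
time_s: 8.25
ee_pos: [0.4532, -0.0385, -0.0108]
tool_rot: [[0.12, 0.993, -0.0], [0.993, -0.12, 0.0], [0.0, -0.0, -1.0]]
ft_force: [-0.0, -1.5, 0.8]
grip_width: 0.0418
```

```bash
python3 - <<'E'
from h import *
p,R,_=state()
c=capture("scene");im=c["frame"][170:270,280:400,::-1]
cv2.imwrite("pics/s3.png",cv2.resize(im,None,fx=6,fy=6,interpolation=cv2.INTER_NEAREST)); 
for dz in (0,.01,.02):
  print(dz,((w2px(c,[p+R@[sx*.016,sy,-dz] for sy in (.021,.0345,-.021,-.0345) for sx in (1,-1)])-[280,170])*6).round().tolist())
E
```

```text
t 8.25 p [ 0.4532 -0.0385 -0.0108] psi 83.13 tilt [-1.e-04  0.e+00 -1.e+00] F [-0.  -1.5  0.8] w 0.0418 pen [-0.1672 -0.0352]
0 [[297.0, 400.0], [266.0, 355.0], [265.0, 407.0], [234.0, 362.0], [394.0, 378.0], [361.0, 334.0], [425.0, 371.0], [391.0, 327.0]]
0.01 [[298.0, 379.0], [266.0, 334.0], [266.0, 386.0], [235.0, 341.0], [395.0, 357.0], [362.0, 314.0], [426.0, 350.0], [393.0, 307.0]]
0.02 [[299.0, 359.0], [267.0, 314.0], [267.0, 366.0], [236.0, 321.0], [397.0, 337.0], [363.0, 293.0], [428.0, 330.0], [394.0, 287.0]]
```

View pics/s3.png

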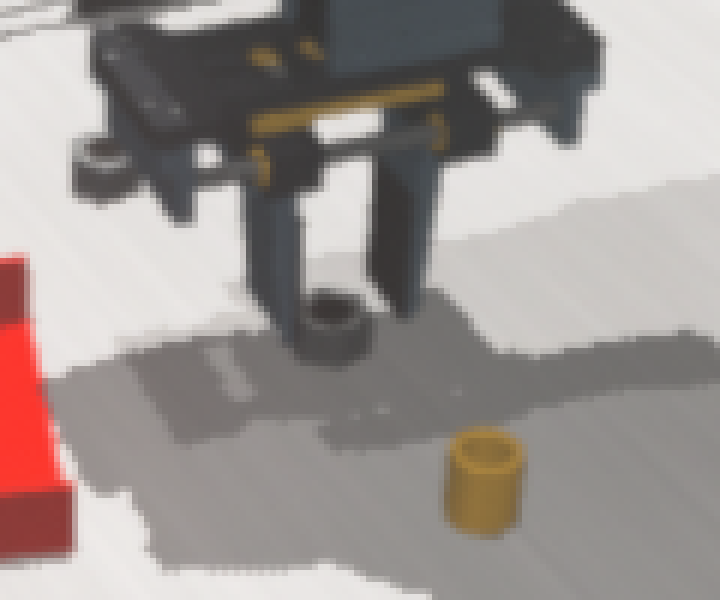

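Emit:
carry_out --targets "0 0 2 0 0 0 -0.08;0 0 2 0 0 0 -0.08;0 0 1 0 0 0 -0.08;0 0 0 0 0 0 -0.08"

```text
time_s: 8.8
ee_pos: [0.4531, -0.0385, -0.0159]
tool_rot: [[0.12, 0.993, -0.0], [0.993, -0.12, 0.0], [0.0, -0.0, -1.0]]
ft_force: [0.9, 0.3, -0.0]
grip_width: 0.0418
```

Emit:
carry_out --targets "0 0 1 0 0 0 -0.08;0 0 1 0 0 0 -0.08;0 0 1 0 0 0 -0.08;0 0 0 0 0 0 -0.08"

```text
time_s: 9.3
ee_pos: [0.4532, -0.0385, -0.0188]
tool_rot: [[0.12, 0.993, -0.0], [0.993, -0.12, 0.0], [-0.0, -0.0, -1.0]]
ft_force: [-0.3, -0.6, -0.5]
grip_width: 0.042
```

```bash
python3 - <<'E'
from h import *
p,R,_=state()
c=capture("scene");im=c["frame"][170:270,280:400,::-1]
cv2.imwrite("pics/s4.png",cv2.resize(im,None,fx=6,fy=6,interpolation=cv2.INTER_NEAREST)); 
E
```

```text
t 9.3 p [ 0.4532 -0.0385 -0.0188] psi 83.13 tilt [-2.e-04  0.e+00 -1.e+00] F [-0.3 -0.6 -0.5] w 0.042 pen [-0.1673 -0.0353]
```

View pics/s4.png

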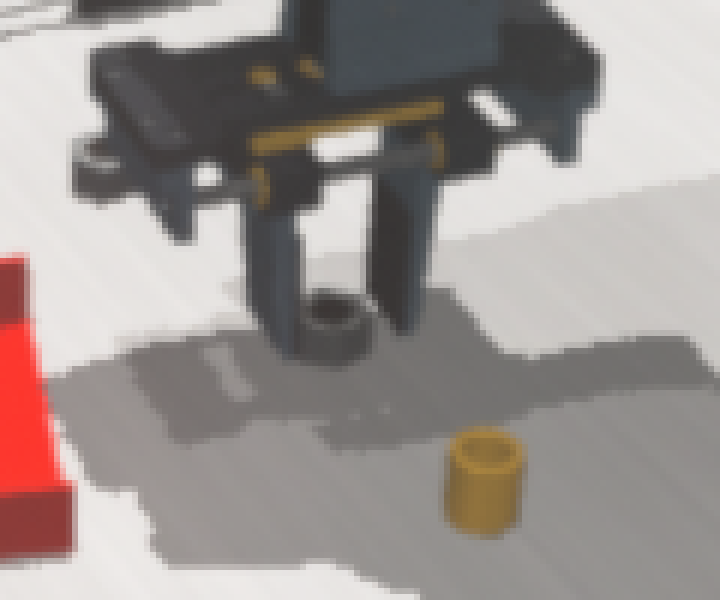

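Emit:
carry_out --targets "0 0 1 0 0 0 -0.08;0 0 1 0 0 0 -0.08;0 0 0 0 0 0 -0.08"

```text
time_s: 9.72
ee_pos: [0.4532, -0.0385, -0.0208]
tool_rot: [[0.12, 0.993, -0.0], [0.993, -0.12, 0.0], [0.0, -0.0, -1.0]]
ft_force: [-0.8, -0.8, -0.4]
grip_width: 0.042
```

```bash
python3 - <<'E'
from h import *
go(pw(0.008,0.0),-.021,83.1)
E
```

```text
t 9.72 p [ 0.4532 -0.0385 -0.0208] psi 83.13 tilt [-2.e-04  0.e+00 -1.e+00] F [-0.8 -0.8 -0.4] w 0.042 pen [-0.1672 -0.0353]
 shift now [-6.000e-01  1.788e+02  1.000e-01]  turn z 0.03  shift after turn [ -0.6 178.8   0.2]
```

Emit:
carry_out --targets "0 8 0 0 0 0 -0.08;0 10 0 0 0 0 -0.08;0 10 0 0 0 0 -0.08;0 10 0 0 0 0 -0.08;0 10 0 0 0 0 -0.08;0 10 0 0 0 0 -0.08;0 0 0 0 0 0 -0.08"

```text
time_s: 10.6
ee_pos: [0.5118, -0.0456, -0.0207]
tool_rot: [[0.12, 0.993, 0.001], [0.993, -0.12, -0.0], [-0.0, 0.001, -1.0]]
ft_force: [-0.2, 0.4, -0.2]
grip_width: 0.0416
```

```bash
python3 - <<'E'
from h import *
go(pw(0.006,0.0),-.021,83.1)
c=capture("scene");im=c["frame"][150:290,220:400,::-1]
cv2.imwrite("pics/s5.png",cv2.resize(im,None,fx=4,fy=4,interpolation=cv2.INTER_NEAREST)); 
E
```

```text
t 10.6 p [ 0.5118 -0.0456 -0.0207] psi 83.13 tilt [ 8.e-04 -1.e-04 -1.e+00] F [-0.2  0.4 -0.2] w 0.0416 pen [-0.1094 -0.0234]
 shift now [ -0.2 117.8   0.4]  turn z 0.03  shift after turn [ -0.2 117.8   0.3]
```

View pics/s5.png

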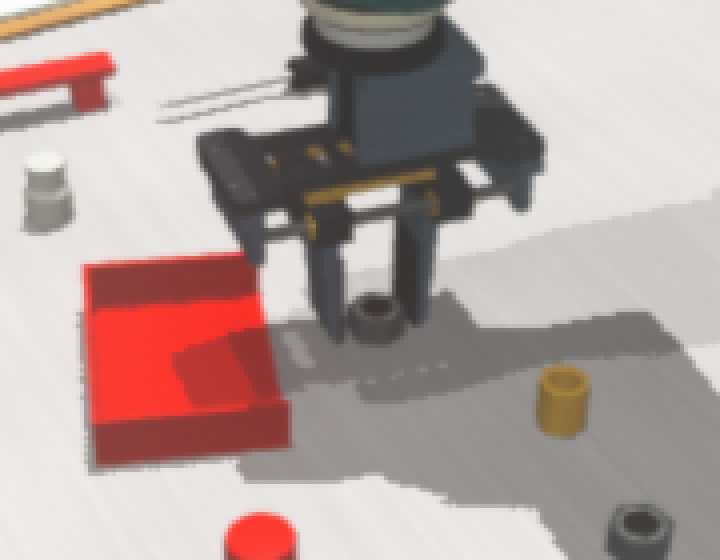

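Emit:
carry_out --targets "0 10 0 0 0 0 -0.08;0 12 0 0 0 0 -0.08;0 12 0 0 0 0 -0.08;0 12 0 0 0 0 -0.08;0 12 0 0 0 0 -0.08;0 12 0 0 0 0 -0.08;0 12 0 0 0 0 -0.08;0 12 0 0 0 0 -0.08;0 12 0 0 0 0 -0.08;0 10 0 0 0 0 -0.08;0 0 0 0 0 0 -0.08"

```text
time_s: 12.02
ee_pos: [0.6268, -0.0594, -0.0207]
tool_rot: [[0.12, 0.993, 0.001], [0.993, -0.12, -0.0], [0.0, 0.001, -1.0]]
ft_force: [0.2, 0.1, 0.4]
grip_width: 0.042
```

```bash
python3 - <<'E'
from h import *
state()
c=capture("scene");im=c["frame"][150:290,220:400,::-1]
cv2.imwrite("pics/s6.png",cv2.resize(im,None,fx=4,fy=4,interpolation=cv2.INTER_NEAREST)); 
E
```

```text
t 12.03 p [ 0.6268 -0.0594 -0.0207] psi 83.13 tilt [ 6.e-04 -1.e-04 -1.e+00] F [0.2 0.1 0.4] w 0.042 pen [ 0.0041 -0.0002]
```

View pics/s6.png

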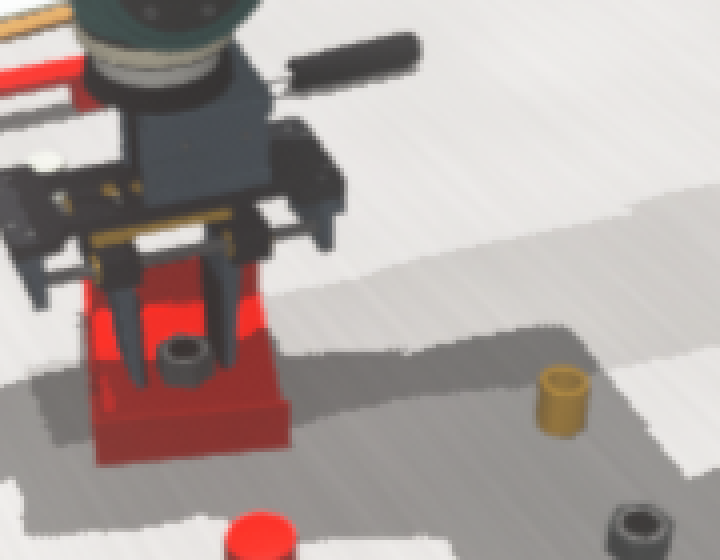

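Emit:
carry_out --targets "0 -2.5 0 0 0 0 -0.08;0 0 -10 0 0 0 -0.08;0 0 -25 0 0 0 -0.08;0 0 -40 0 0 0 0.5;0 0 -15 0 0 10 1;0 0 0 0 0 10 1;0 0 0 0 0 10 1;0 0 0 0 0 10 1;0 0 0 0 0 10 1;0 0 0 0 0 10 1;0 0 0 0 0 10 1;0 0 0 0 0 10 1;0 0 0 0 0 10 1;0 0 0 0 0 5.8 1;0 0 0 0 0 0 1;0 0 0 0 0 0 1"

```text
time_s: 14.08
ee_pos: [0.6235, -0.0591, 0.0696]
tool_rot: [[0.976, -0.217, 0.0], [-0.217, -0.976, -0.0], [0.0, -0.0, -1.0]]
ft_force: [-0.4, -0.2, 0.2]
grip_width: 0.0913
```

```bash
python3 - <<'E'
from h import *
print("C",wp(.477,-.188),"A",wp(.4764,.178))
go((.477,-.188),-.021,-12.7)
c=capture("scene");im=c["frame"][150:290,220:400,::-1]
cv2.imwrite("pics/s7.png",cv2.resize(im,None,fx=4,fy=4,interpolation=cv2.INTER_NEAREST)); 
for d in search_frame("scene","nut1"): print(d["point"],d["confidence"],wp(*d["point"][:2]))
E
```

```text
C [-0.09733892 -0.16953211] A [-0.21376875  0.17745558]
t 14.07 p [ 0.6235 -0.0591  0.0696] psi -12.54 tilt [ 3.e-04 -0.e+00 -1.e+00] F [-0.4 -0.2  0.2] w 0.0913 pen [ 0.0008 -0.0008]
 shift now [-115.1  157.7   90.6]  turn z 0.16  shift after turn [-114.6  158.    90.6]
[0.6215, -0.0557, 0.0134] 0.63 [-0.00215095  0.00170688]
[0.482, 0.1834, 0.0169] 0.48 [-0.21016616  0.1843506 ]
```

View pics/s7.png

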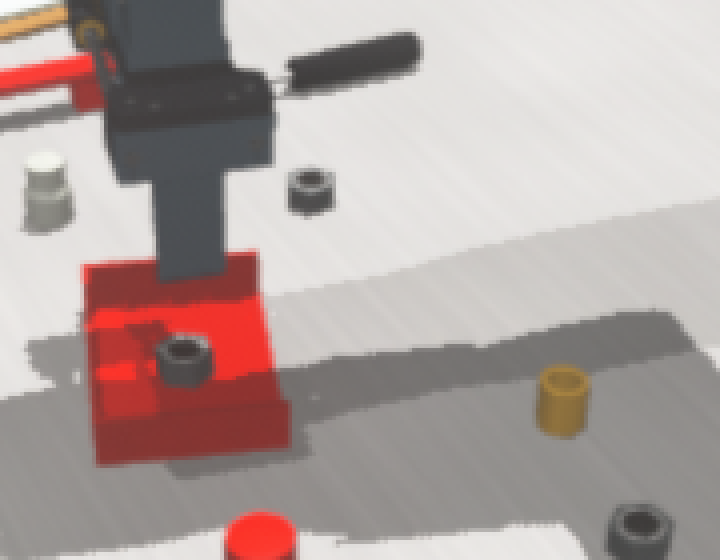

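Emit:
carry_out --targets "-23 31.6 0 0 0 0 1;-23 31.6 0 0 0 0 1;-23 31.6 0 0 0 0 1;-23 31.6 0 0 0 0 1;-23 31.6 0 0 0 0 1;0 0 20 0 0 0 1;0 0 25 0 0 0 1;0 0 20 0 0 0 1;0 0 15 0 0 0 1;0 0 10 0 0 0 1;0 0 0 0 0 0 -0.08;0 0 0 0 0 0 -0.08;0 0 0 0 0 0 -0.08;0 0 0 0 0 0 -0.08;0 0 0 0 0 0 -0.08;0 0 0 0 0 0 -0.08"

```text
time_s: 16.18
ee_pos: [0.4767, -0.188, -0.0207]
tool_rot: [[0.976, -0.219, 0.0], [-0.219, -0.976, -0.0], [0.0, 0.0, -1.0]]
ft_force: [-1.3, 0.2, 0.3]
grip_width: 0.0423
```

```bash
python3 - <<'E'
from h import *
go(pw(-.11,-.045),-.021,-12.7)
c=capture("scene");im=c["frame"][150:290,220:400,::-1]
cv2.imwrite("pics/s8.png",cv2.resize(im,None,fx=4,fy=4,interpolation=cv2.INTER_NEAREST)); 
E
```

```text
t 16.18 p [ 0.4767 -0.188  -0.0207] psi -12.67 tilt [ 0. -0. -1.] F [-1.3  0.2  0.3] w 0.0423 pen [-0.0977 -0.1696]
 shift now [   0.3 -125.2    0.3]  turn z 0.03  shift after turn [   0.2 -125.2    0.3]
```

View pics/s8.png

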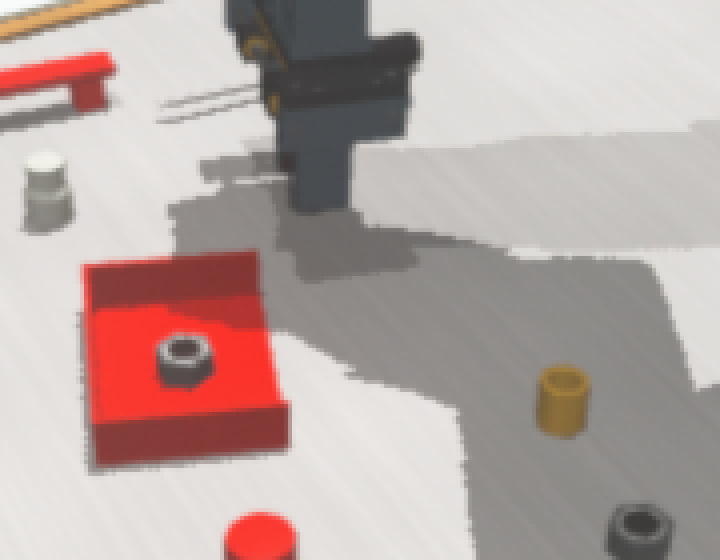

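Emit:
carry_out --targets "0 -8 0 0 0 0 -0.08;0 -12 0 0 0 0 -0.08;0 -12 0 0 0 0 -0.08;0 -12 0 0 0 0 -0.08;0 -12 0 0 0 0 -0.08;0 -12 0 0 0 0 -0.08;0 -12 0 0 0 0 -0.08;0 -12 0 0 0 0 -0.08;0 -12 0 0 0 0 -0.08;0 -12 0 0 0 0 -0.08;0 -8 0 0 0 0 -0.08;0 -4 0 0 0 0 -0.08;0 0 0 0 0 0 -0.08;0 4 0 0 0 0 -0.08;0 0 0 0 0 0 -0.08"

```text
time_s: 18.1
ee_pos: [0.5037, -0.0675, -0.0208]
tool_rot: [[0.975, -0.22, -0.0], [-0.22, -0.975, 0.0], [-0.0, -0.0, -1.0]]
ft_force: [-1.1, 0.2, -1.6]
grip_width: 0.042
```

```bash
python3 - <<'E'
from h import *
go(pw(.008,-.045),-.021,71.55)
c=capture("scene");im=c["frame"][150:290,220:400,::-1]
cv2.imwrite("pics/s9.png",cv2.resize(im,None,fx=4,fy=4,interpolation=cv2.INTER_NEAREST)); 
for d in search_frame("scene","nut1"): print(d["point"],d["confidence"],wp(*d["point"][:2]))
c=capture("top");cv2.imwrite("pics/t9.png",cv2.resize(c["frame"][130:300,200:460,::-1],None,fx=3,fy=3))
E
```

```text
t 18.1 p [ 0.5037 -0.0675 -0.0208] psi -12.71 tilt [-0.  0. -1.] F [-1.1  0.2 -1.6] w 0.042 pen [-0.1101 -0.0467]
 shift now [117.7  10.1   0.2]  turn z -84.26  shift after turn [  1.7 118.1   0.2]
[0.6232, -0.0556, 0.0175] 0.56 [-0.00057003  0.00233989]
[0.5206, -0.0648, 0.0105] 0.54 [-0.09498125 -0.03886596]
[0.4824, 0.1846, 0.015] 0.52 [-0.2101666   0.18561551]
```

View pics/s9.png

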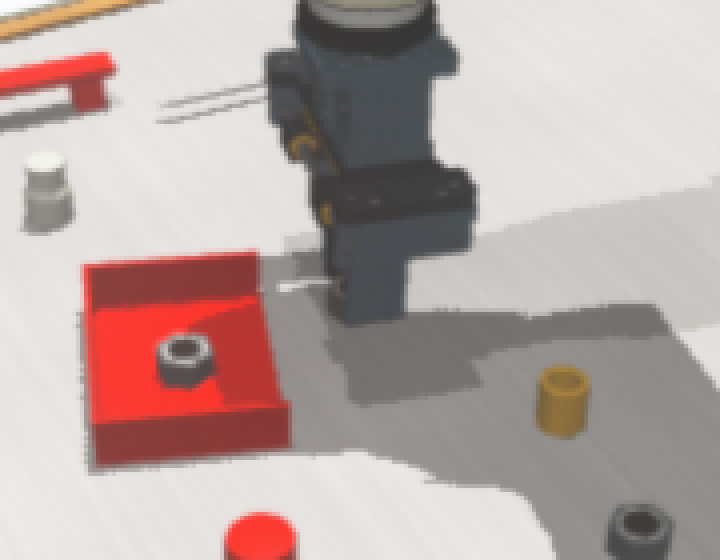

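View pics/t9.png

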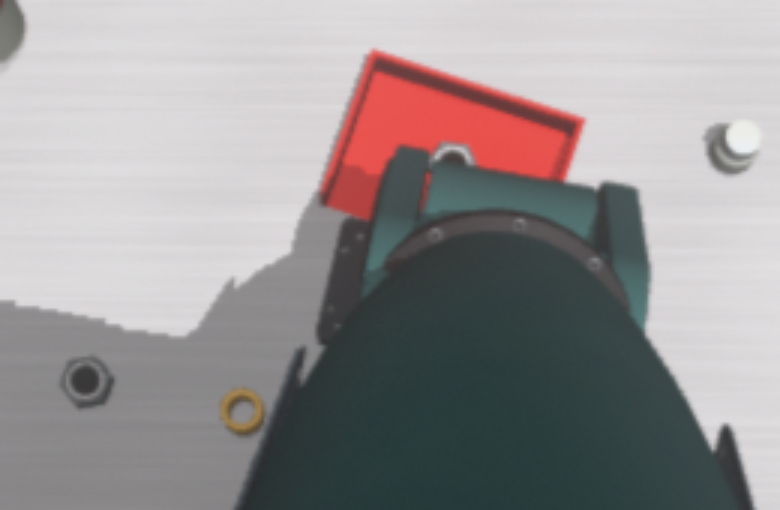

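Emit:
carry_out --targets "0 0 0 0 0 -8 -0.08;0 0 0 0 0 -8 -0.08;0 0 0 0 0 -8 -0.08;0 0 0 0 0 -8 -0.08;0 0 0 0 0 -8 -0.08;0 0 0 0 0 -8 -0.08;0 0 0 0 0 -8 -0.08;0 0 0 0 0 -8 -0.08;0 0 0 0 0 -8 -0.08;0 0 0 0 0 -8 -0.08;0 0 0 0 0 -4.3 -0.08;0 0 0 0 0 0 -0.08"

```text
time_s: 19.75
ee_pos: [0.5039, -0.067, -0.0207]
tool_rot: [[0.316, 0.949, 0.0], [0.949, -0.316, -0.0], [0.0, 0.0, -1.0]]
ft_force: [-0.0, 0.6, -0.1]
grip_width: 0.0419
```

```bash
python3 - <<'E'
from h import *
go(pw(.006,-.045),-.021,71.55)
c=capture("scene");im=c["frame"][150:290,220:400,::-1]
cv2.imwrite("pics/s10.png",cv2.resize(im,None,fx=4,fy=4,interpolation=cv2.INTER_NEAREST)); 
for d in search_frame("scene","nut1"): print(d["point"],d["confidence"],wp(*d["point"][:2]))
for d in masks_of("scene","nut1"):
            ys,xs=np.nonzero(d["region"]);print(wp(*px2w(c,[xs.mean(),ys.mean()],.010)[0,:2]),len(xs))
E
```

```text
t 19.75 p [ 0.5039 -0.067  -0.0207] psi 71.59 tilt [ 1.e-04 -0.e+00 -1.e+00] F [-0.   0.6 -0.1] w 0.0419 pen [-0.1101 -0.0462]
 shift now [  1.1 116.1   0.3]  turn z 0.04  shift after turn [  1.2 116.1   0.3]
[0.6224, -0.05, 0.0168] 0.69 [-0.00310162  0.00739865]
[0.4822, 0.1832, 0.0144] 0.5 [-0.20991313  0.1842242 ]
[0.512, -0.0586, 0.0096] 0.45 [-0.10510164 -0.03570722]
[-0.21236532  0.18009154] 208
[-0.10496906 -0.04247085] 151
[-0.0002129   0.00212392] 160
```

View pics/s10.png

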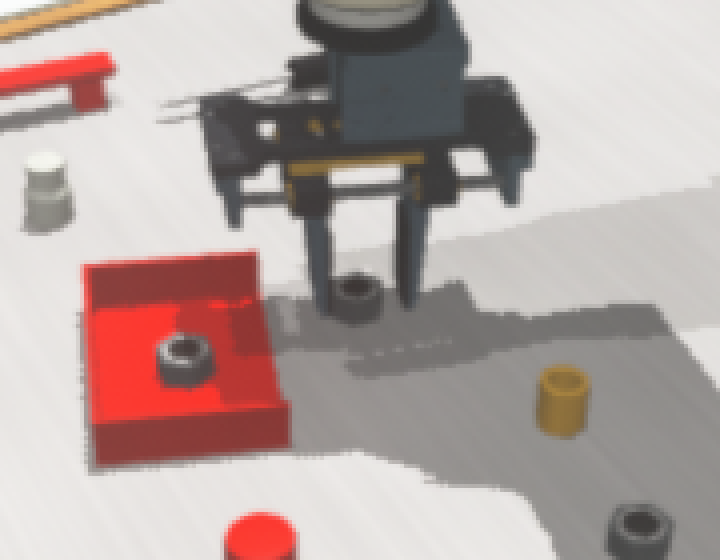

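Emit:
carry_out --targets "2 5 0 0 0 0 -0.08;0 9 0 0 0 0 -0.08;0 12 0 0 0 0 -0.08;0 12 0 0 0 0 -0.08;0 12 0 0 0 0 -0.08;0 12 0 0 0 0 -0.08;0 12 0 0 0 0 -0.08;0 12 0 0 0 0 -0.08;0 12 0 0 0 0 -0.08;0 9 0 0 0 0 -0.08;0 7 0 0 0 0 -0.08;0 0 0 0 0 0 -0.08;0 -2.5 0 0 0 0 -0.08;0 0 -10 0 0 0 -0.08;0 0 -25 0 0 0 -0.08;0 0 -40 0 0 0 0.5;0 0 -15 0 0 0 1;0 0 0 0 0 0 1"

```text
time_s: 22.15
ee_pos: [0.6109, -0.1003, 0.0703]
tool_rot: [[0.315, 0.949, 0.002], [0.949, -0.315, -0.0], [0.0, 0.002, -1.0]]
ft_force: [0.1, -0.0, -0.4]
grip_width: 0.0692
```

```bash
python3 - <<'E'
from h import *
go((.478,.180),-.021,22.1)
c=capture("scene");im=c["frame"][150:310,220:400,::-1]
cv2.imwrite("pics/s11.png",cv2.resize(im,None,fx=3.5,fy=3.5,interpolation=cv2.INTER_NEAREST)); 
for d in masks_of("scene","nut1"):
            ys,xs=np.nonzero(d["region"]);w=px2w(c,[xs.mean(),ys.mean()],.010)[0,:2];print(wp(*w),w,len(xs))
E
```

```text
t 22.15 p [ 0.6109 -0.1003  0.0703] psi 71.63 tilt [ 2.e-03 -4.e-04 -1.e+00] F [ 0.1 -0.  -0.4] w 0.0692 pen [ 0.0019 -0.044 ]
 shift now [ 224.1 -214.6   90.9]  turn z 49.53  shift after turn [ -17.6 -309.7   91.3]
[-0.21188413  0.18124554] [0.47938744 0.18099846] 171
[0.00086521 0.00295328] [ 0.6247556  -0.05547249] 187
```

View pics/s11.png

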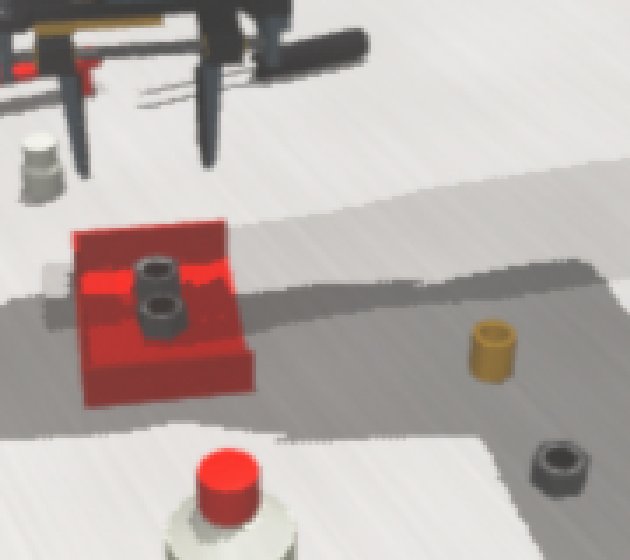

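Emit:
carry_out --targets "0 0 0 0 0 10 1;0 0 0 0 0 10 1;0 0 0 0 0 10 1;0 0 0 0 0 10 1;0 0 0 0 0 9.5 1;-2.2 -38.7 0 0 0 0 1;-2.2 -38.7 0 0 0 0 1;-2.2 -38.7 0 0 0 0 1;-2.2 -38.7 0 0 0 0 1;-2.2 -38.7 0 0 0 0 1;-2.2 -38.7 0 0 0 0 1;-2.2 -38.7 0 0 0 0 1;-2.2 -38.7 0 0 0 0 1;0 0 0 0 0 0 1;0 0 0 0 0 0 1"

```text
time_s: 24.12
ee_pos: [0.4771, 0.1796, 0.0685]
tool_rot: [[0.926, 0.377, -0.001], [0.377, -0.926, -0.0], [-0.001, -0.0, -1.0]]
ft_force: [-0.1, 0.6, 0.2]
grip_width: 0.0915
```

```bash
python3 - <<'E'
from h import *
go((.4775,.180),-.021,22.1)
E
```

```text
t 24.12 p [0.4771 0.1796 0.0685] psi 22.15 tilt [-1.2e-03 -4.0e-04 -1.0e+00] F [-0.1  0.6  0.2] w 0.0915 pen [-0.2137  0.1792]
 shift now [ 0.7 -0.2 89.5]  turn z 0.05  shift after turn [ 0.6 -0.2 89.5]
```

Emit:
carry_out --targets "0.5 0 20 0 0 0 1;0 0 25 0 0 0 1;0 0 20 0 0 0 1;0 0 15 0 0 0 1;0 0 9.5 0 0 0 1;0 0 0 0 0 0 -0.08;0 0 0 0 0 0 -0.08;0 0 0 0 0 0 -0.08;0 0 0 0 0 0 -0.08;0 0 0 0 0 0 -0.08;0 0 0 0 0 0 -0.08"

```text
time_s: 25.5
ee_pos: [0.4779, 0.1802, -0.0202]
tool_rot: [[0.926, 0.377, 0.0], [0.377, -0.926, 0.0], [0.0, 0.0, -1.0]]
ft_force: [0.4, 0.0, 0.8]
grip_width: 0.0422
```

```bash
python3 - <<'E'
from h import *
go(pw(-.10,.042),-.021,22.1)
c=capture("scene");im=c["frame"][170:330,240:440,::-1]
cv2.imwrite("pics/s12.png",cv2.resize(im,None,fx=3.5,fy=3.5,interpolation=cv2.INTER_NEAREST)); 
E
```

```text
t 25.5 p [ 0.4779  0.1802 -0.0202] psi 22.14 tilt [ 1.e-04  0.e+00 -1.e+00] F [0.4 0.  0.8] w 0.0422 pen [-0.2131  0.18  ]
 shift now [ -3.9 178.3   0.8]  turn z 0.04  shift after turn [ -3.8 178.3   0.8]
```

View pics/s12.png

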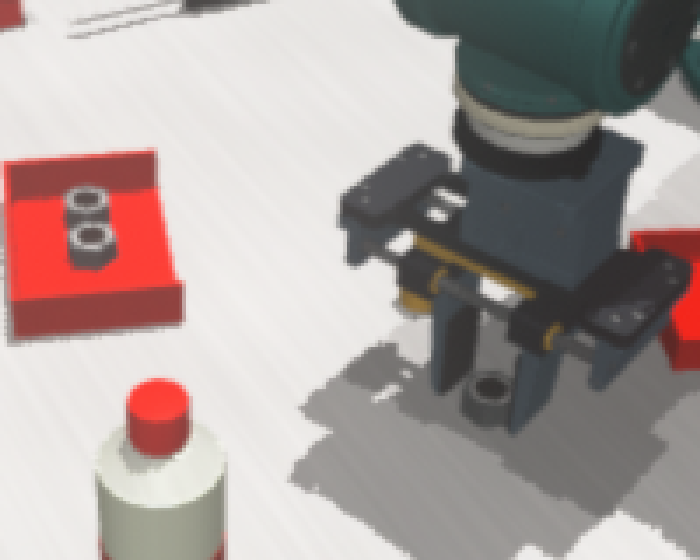

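Emit:
carry_out --targets "0 8 0 0 0 0 -0.08;0 12 0 0 0 0 -0.08;-0.3 12 0 0 0 0 -0.08;-0.3 12 0 0 0 0 -0.08;-0.3 12 0 0 0 0 -0.08;-0.3 12 0 0 0 0 -0.08;-0.3 12 0 0 0 0 -0.08;-0.3 12 0 0 0 0 -0.08;-0.3 12 0 0 0 0 -0.08;-0.3 12 0 0 0 0 -0.08;-0.3 12 0 0 0 0 -0.08;-0.3 12 0 0 0 0 -0.08;-0.3 12 0 0 0 0 -0.08;-0.3 12 0 0 0 0 -0.08;-0.3 12 0 0 0 0 -0.08;0 6 0 0 0 0 -0.08;0 0 0 0 0 0 -0.08;0 -4 0 0 0 0 -0.08;0 0 0 0 0 0 -0.08"

```text
time_s: 27.92
ee_pos: [0.541, 0.0143, -0.0203]
tool_rot: [[0.926, 0.377, -0.0], [0.377, -0.926, 0.0], [-0.0, -0.0, -1.0]]
ft_force: [0.1, -0.4, 0.2]
grip_width: 0.0416
```

```bash
python3 - <<'E'
from h import *
go(pw(.006,.044),-.021,71.55)
c=capture("scene");im=c["frame"][170:330,240:440,::-1]
cv2.imwrite("pics/s13.png",cv2.resize(im,None,fx=3.5,fy=3.5,interpolation=cv2.INTER_NEAREST)); 
for d in masks_of("scene","nut1"):
            ys,xs=np.nonzero(d["region"]);w=px2w(c,[xs.mean(),ys.mean()],.010)[0,:2];print(wp(*w),w,len(xs))
E
```

```text
t 27.93 p [ 0.541   0.0143 -0.0203] psi 22.17 tilt [-3.e-04  0.e+00 -1.e+00] F [ 0.1 -0.4  0.2] w 0.0416 pen [-0.1007  0.0426]
 shift now [81.9 68.4  0.7]  turn z -49.38  shift after turn [  1.4 106.7   0.7]
[-0.00011747  0.00175359] [ 0.62344369 -0.0562994 ] 183
[-0.00054824 -0.04143462] [ 0.60936344 -0.0971302 ] 144
```

View pics/s13.png

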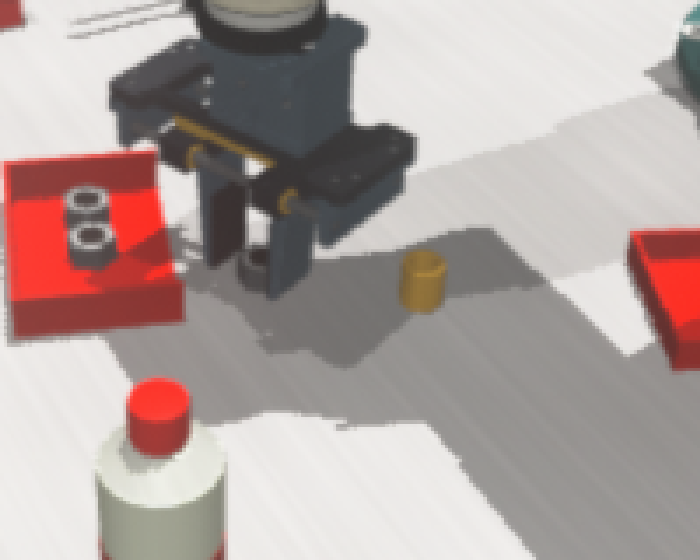

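Emit:
carry_out --targets "0 0 0 0 0 -8 -0.08;0 0 0 0 0 -8 -0.08;0 0 0 0 0 -8 -0.08;0 0 0 0 0 -8 -0.08;0 0 0 0 0 -8 -0.08;0 0 0 0 0 -8 -0.08;0 0 0 0 0 -1.4 -0.08;0 0 0 0 0 0 -0.08"

```text
time_s: 29.02
ee_pos: [0.5413, 0.0139, -0.0203]
tool_rot: [[0.319, 0.948, -0.0], [0.948, -0.319, 0.0], [0.0, -0.0, -1.0]]
ft_force: [-0.6, 0.0, -0.1]
grip_width: 0.0419
```

```bash
python3 - <<'E'
from h import *
go(pw(.004,.044),-.021,71.55)
c=capture("scene");im=c["frame"][170:330,240:440,::-1]
cv2.imwrite("pics/s14.png",cv2.resize(im,None,fx=3.5,fy=3.5,interpolation=cv2.INTER_NEAREST)); 
for d in masks_of("scene","nut1"):
            ys,xs=np.nonzero(d["region"]);w=px2w(c,[xs.mean(),ys.mean()],.010)[0,:2];print(wp(*w),w,len(xs))
E
```

```text
t 29.02 p [ 0.5413  0.0139 -0.0203] psi 71.4 tilt [-0.  0. -1.] F [-0.6  0.  -0.1] w 0.0419 pen [-0.1003  0.0423]
 shift now [  2.  104.3   0.7]  turn z -0.15  shift after turn [  1.7 104.3   0.7]
[-0.00025862  0.00093516] [ 0.62305072 -0.05703106] 175
[-0.00091698 -0.04144578] [ 0.60901013 -0.09702406] 127
[-0.10361959  0.03939936] [0.53718152 0.0121749 ] 184
```

View pics/s14.png

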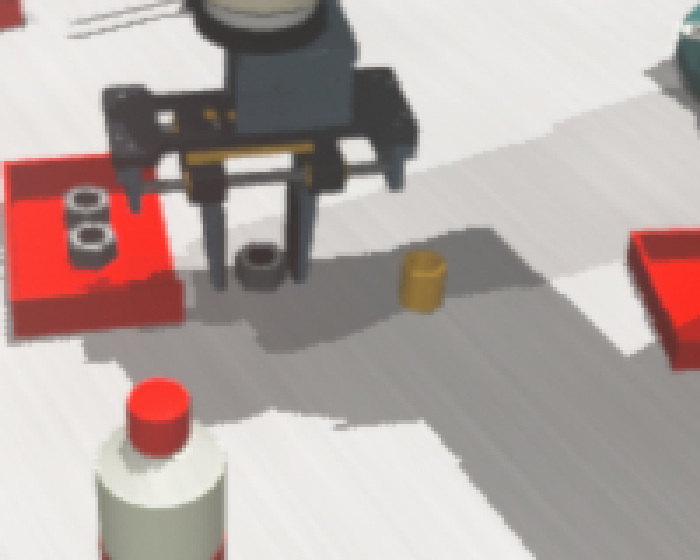

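Emit:
carry_out --targets "2 5 0 0 0 0 -0.08;0 9 0 0 0 0 -0.08;0 12 0 0 0 0 -0.08;0 12 0 0 0 0 -0.08;0 12 0 0 0 0 -0.08;0 12 0 0 0 0 -0.08;0 12 0 0 0 0 -0.08;0 12 0 0 0 0 -0.08;0 9 0 0 0 0 -0.08;0 9 0 0 0 0 -0.08;0 0 0 0 0 0 -0.08;0 -2.5 0 0 0 0 -0.08;0 0 -10 0 0 0 -0.08;0 0 -25 0 0 0 -0.08;0 0 -40 0 0 0 -0.08;0 0 -50 0 0 0 -0.08;0 -50 0 0 0 0 -0.08;0 -50 0 0 0 0 -0.08;0 -20 -30 0 0 0 -0.08;0 0 0 0 0 0 -0.08"

```text
time_s: 31.62
ee_pos: [0.5245, 0.022, 0.137]
tool_rot: [[0.316, 0.949, 0.003], [0.949, -0.316, 0.0], [0.001, 0.003, -1.0]]
ft_force: [0.2, -0.2, -0.4]
grip_width: 0.042
```

```bash
python3 - <<'E'
from h import *
state()
for n in ["scene","top"]:
    c=capture(n)
    cv2.imwrite(f"pics/{n}_e.png",c["frame"][:,:,::-1]) 
    for d in masks_of(n,"nut1"):
            ys,xs=np.nonzero(d["region"]);w=px2w(c,[xs.mean(),ys.mean()],.010)[0,:2];print(n,wp(*w).round(4),w.round(4),len(xs))
    print("bush",search_frame(n,"bush"))
E
```

```text
t 31.62 p [0.5245 0.022  0.137 ] psi 71.57 tilt [ 0.0034  0.     -1.    ] F [ 0.2 -0.2 -0.4] w 0.042 pen [-0.1188  0.0447]
scene [ 0.0009 -0.0038] [ 0.6227 -0.0619] 107
bush [{'point': [0.4614, 0.0856, 0.0212], 'confidence': 0.71}, {'point': [0.732, 0.2764, 0.1114], 'confidence': 0.32}]
top [-0.0013 -0.0409] [ 0.6088 -0.0964] 205
bush []
```

View pics/scene_e.png

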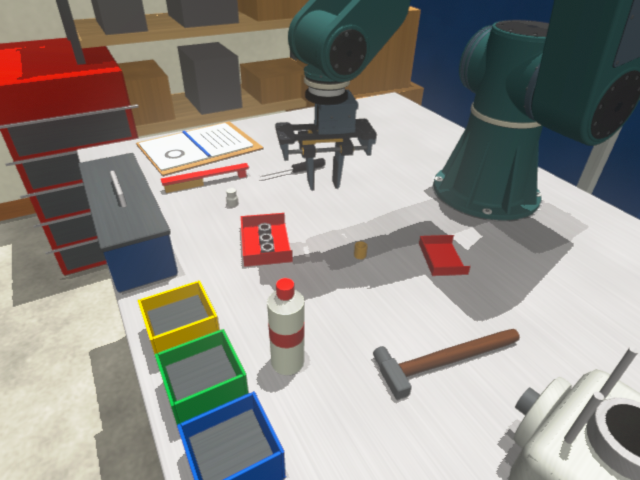

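View pics/top_e.png

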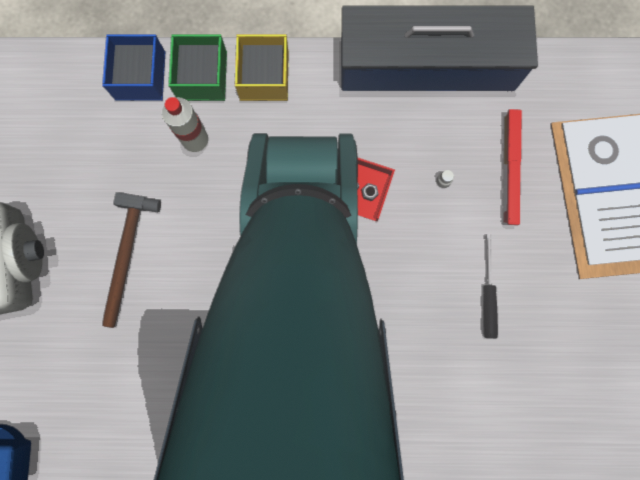

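Emit:
carry_out --targets "-40 0 0 0 0 0 -0.08;-40 0 0 0 0 0 -0.08;-40 0 0 0 0 0 -0.08;-40 0 0 0 0 0 -0.08;-40 0 0 0 0 0 -0.08;-40 0 0 0 0 0 -0.08;-40 0 0 0 0 0 -0.08;-40 0 0 0 0 0 -0.08;-40 0 0 0 0 0 -0.08;-40 0 0 0 0 0 -0.08;0 0 0 0 0 0 -0.08;0 0 0 0 0 0 -0.08"

```text
time_s: 33.42
ee_pos: [0.3975, -0.3575, 0.1341]
tool_rot: [[0.317, 0.948, -0.001], [0.948, -0.317, 0.001], [0.001, -0.001, -1.0]]
ft_force: [-0.2, 0.4, 0.1]
grip_width: 0.042
```

```bash
python3 - <<'E'
from h import *
state()
for n in ["scene","top"]:
    c=capture(n)
    if n=="top": cv2.imwrite("pics/top_f.png",cv2.resize(c["frame"][130:300,200:460,::-1],None,fx=3,fy=3))
    else: cv2.imwrite("pics/scene_f.png",cv2.resize(c["frame"][190:290,220:380,::-1],None,fx=5,fy=5))
    for d in masks_of(n,"nut1"):
            ys,xs=np.nonzero(d["region"]);w=px2w(c,[xs.mean(),ys.mean()],.012)[0,:2];print(n,wp(*w).round(4),w.round(4),len(xs))
    print("bush",search_frame(n,"bush"))
E
```

```text
t 33.42 p [ 0.3975 -0.3575  0.1341] psi 71.5 tilt [-8.e-04  9.e-04 -1.e+00] F [-0.2  0.4  0.1] w 0.042 pen [-0.1191 -0.3555]
scene [ 0.001  -0.0014] [ 0.6235 -0.0597] 139
scene [-0.0004 -0.0393] [ 0.6102 -0.0952] 129
bush [{'point': [0.4641, 0.0837, 0.0237], 'confidence': 0.72}, {'point': [0.6375, -0.0222, 0.0128], 'confidence': 0.41}]
top [-0.0016 -0.0405] [ 0.6087 -0.0959] 219
top [-0.0025 -0.0013] [ 0.6203 -0.0584] 257
top [-0.0015  0.0339] [ 0.6323 -0.0254] 225
top [-0.2673  0.3761] [0.4885 0.3834] 2148
bush [{'point': [0.4955, 0.3783, 0.0226], 'confidence': 0.68}, {'point': [0.4561, 0.0742, 0.0278], 'confidence': 0.67}]
```

View pics/top_f.png

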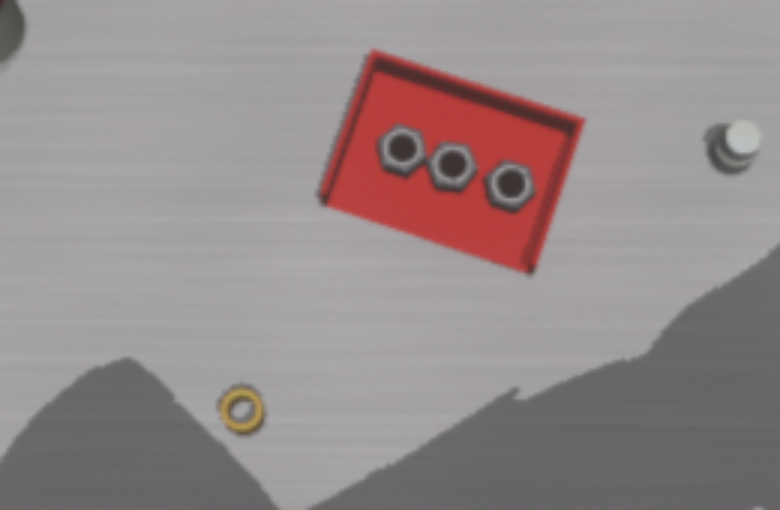

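View pics/scene_f.png

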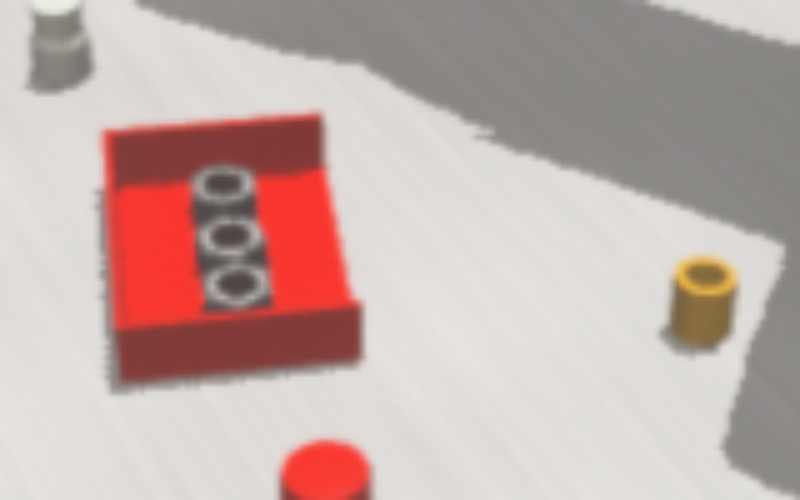

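```bash
python3 -c "
from bench import job
print(job.finish_job())"
```

```text
the job is handed in; nothing more can be done
None
```

All three nuts now lie fully inside the larger red pen, and I handed the job in at about 33 s. Each was pushed flat along the bench through the open side, loosely caged between the fingers and never gripped or lifted.

- **Nut positions:** in the last pictures the nuts lie side by side at about y = −40, −1 and +34 mm in the pen's frame, all near x = 0. The whole of each nut is well behind the open side and clear of the walls. The nuts at −1 and +34 mm touch each other.
- **Everything else:** the brass bush is at the same pixel as at the start in the top picture. The tools and the spray can look unmoved by eye. The forces reported at the end of each move stayed within about 2 N. The arm ended clear of everything, above the screwdriver.

**What disagreed:**
- **Fingertip height:** the real fingertips are about 26 mm higher than the reported TCP. I saw this in the scene picture, confirmed it by lowering in small steps while watching the force, and worked with the reported height at about −21 mm.
- **Network errors:** in the last scene picture the network missed the third nut and gave a low-confidence "bush" there. In the last top picture it labelled the hammer as both a nut and a bush. I went by the pictures in each case.

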